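# Make up the grinding-wheel spindle and swing the keeper shut

### The arm

A 6-joint arm with a two-finger parallel gripper is mounted at the origin on a cart in front of the work surface, level with it; the furniture and walls round the work are solid. World frame = base frame: x ahead of the robot, y to its left, z up, the work surface at z = 0. Lengths are in m, angles in rad, forces in N, time in s.
With the tool pointing down it reaches from about 0.35 to 0.85 m from the base axis. Payload 8.1 kg.
Tool frame: the origin (TCP) lies at the centre of the arm's flange, where the gripper is bolted on; the fingertips stand 186 mm ahead of it and the grasp point (between the pads) lies 167 mm ahead of it; z points along the fingers, y is the line along which they close (so a half turn about z gives the same grasp; the last joint's range is limited). The gripper opens to 93 mm and grips with 3 to 60 N. Pads are 15 mm wide; open, the fingers measure 128 mm over their backs; the gripper's body (75 mm by 188 mm) begins 65 mm behind the grasp point.
Start: joints at [-1.369, 0.13, 1.488, -0, 1.523, -0.085], TCP at [0.17, -0.575, 0.405] pointing down, gripper open.
Joint ranges: [-2.96, 2.96], [-0.89, 2.26], [0.02, 2.5], [-1.34, 4.48], [0, 2.73], [-2.66, 2.66]. Speed limits (rad/s): [2.39, 2.39, 2.79, 3.14, 3.14, 3.14].

### API

Orientations are given as a rotation vector (axis times angle).
In Python, from plant import robot gives the robot as it stands.
- The arm moves only by the tool apply_moves, never from a script. Its argument "series" is a list of rows, each a list of 2 entries, a list of its own where there are three numbers: the shift along the tool's x, y, z in mm, then the turn, a rotation vector about the tool's x, y, z in rad. A call has 1 to 12 rows; each row shifts and turns the commanded pose from where the row before left it, along the tool's axes as they then stand; what a row does not reach is not made up. A row lasts 1/12 s, in which the tool goes at most 41.7 mm and 7.16 degrees, less where a joint would pass 70% of its speed; a pose out of reach is approached as far as the arm can. A call is refused whole if a number of a shift passes 41.7 or a number of a turn 0.125, either way. A call with a gripper value outside its range is refused whole. "claw" is the opening, from 0 (shut) to 1 (fully open), set as the call begins (left out, the last holds). The fingers move at their own pace and stop on an object; "newtons" is the grip in N (left out, the last holds). Time passes only in rows, so rows that do not move let the fingers close. It gives the time, the measured TCP pose, the force, the opening and the grip force at its end, in the units of the state.
- robot.read_state(): the state, without advancing time (a new reading comes with each control period).
- robot.read_camera(name): name is "scene" or "side" or "wrist"; returns (picture, depth): 480x640x3 uint8, blue, green, red; 480x640 float32, m along the optical axis (not along the pixel's ray), 0 where there is no reading.
- robot.calibration(name): a dict with "fx", "fy", "cx", "cy" (pixels), "extrinsics" (4x4, takes a point from world to camera coordinates). Camera axes: x right, y down, z forward; pixel columns grow to the right and rows downward; lengths in m; the calibration is good to about 2 mm. A picture is of the moment at which its call begins: read the wrist's pose just before it. calibration takes no time and is no camera call; for the wrist camera it gives the pose at the moment of the call.
- robot.close_job(): hands the job in; it is judged then, once.
The state is a dict: "t": time; "q": joint angles; "dq": joint speeds; "joint_torque": joint torques, N m; "tool_pos": TCP position; "orientation": TCP orientation; "force": force on the tool from outside, world axes, zero at the start; "wrist_torque": the same for the moment, N m; "opening": finger opening in m; "gripper_force": force on a finger pad.
Only numpy, scipy, OpenCV 4.12 (cv2) and the standard library are available. Lean on these libraries where they do the work, as an engineer would, in place of code of your own. Each camera call takes 0.05 s, during which the arm holds its last target. There are 200 camera calls.

### The job

Make up the grinding spindle on the grey stand: over the upright spindle put first the grinding wheel with its hub up, then the plain spacer ring, then the stepped cap washer with its boss up, each fully down and let go before the next. Then swing the keeper arm over the stack by pushing it fully home against its stop, and leave the salt jar, tape roll, cap tin and cork block where they stand.

Things in the scene. Friction and masses are not known exactly. Their poses are not given: they have to be found in the camera images.
- stand: Fixed stand: grey plate 116 x 180 x 10 mm, upright 20 mm steel spindle, top coned over the last 6 mm. Origin on the bench under the spindle axis, z up. The stack stands on a 48 mm seat disc, top 14 mm above the bench; the spindle's top is at 78 mm. The keeper's 20 mm pivot post stands 90 mm from the spindle on the stand's -y side. Position and yaw vary.
- seat (a point): Point on the spindle's axis at the top of the seat disc (14 mm above the bench).
- wheel: Grey grinding wheel, 100 mm diameter and 12 mm thick, with a steel hub tube of 44 mm outside diameter rising from its top face to 32 mm above its underside; 26 mm bore right through; about 0.3 kg. Lies on the bench, hub up: hold it by the hub. Round about its own axis; origin at the centre of its underside, z up. Seated, its underside is 14 mm above the bench.
- spacer: Plain steel spacer ring, 60 mm outside diameter, 26 mm bore, 16 mm high, about 0.18 kg, lying flat. Round about its own axis; origin at the centre of its underside, z up. In its place on the wheel's hub its underside is 46 mm above the bench.
- cap_washer: Stepped steel cap washer: a flange of 66 mm diameter and 6 mm thick with a boss of 36 mm diameter rising to 18 mm above the underside; 26 mm bore; about 0.14 kg. Lies boss up: hold it by the boss. Round about its own axis; origin at the centre of its underside, z up. In its place on the spacer its underside is 62 mm above the bench and its top 80 mm.
- keeper (a joint): Angle (rad) of the keeper: flat steel arm 24 mm wide, 102 mm long, underside 83 mm above the bench, turning about the pivot post. 0 = fully home at its stop, pointing along the stand's +y, its end over the spindle; grows counter-clockwise from above, towards the stand's -x. Limits 0 to 2.4. Starts swung away and stays where left; light friction, about 1 N at the pin.
- keeper_pin (a point): Centre of the top of the upright dark pin on the keeper, 14 mm diameter, 60 mm from the pivot axis; it stands on the arm from 88 to 124 mm above the bench. Push here sideways.
- salt_jar: Bystander: round jar with black lid, 58 mm diameter, 70 mm high. Origin under its centre.
- tape_roll: Bystander: roll of masking tape lying flat, 88 mm diameter, 25 mm high (not one of the parts). Origin under its centre.
- cap_tin: Bystander: open tin of ornament caps, 70 mm diameter, 32 mm high. Origin under its centre.
- cork_block: Bystander: cork block 64 x 73 x 24 mm. Origin under its centre.
Not all that is in view belongs to the job. What is shaped like the spacer but green is not meant.

How it is judged:
By the outcome, as a careful person would: the job done as asked, in the order asked, and still so for the second after the job is handed in, with the robot touching nothing.
It also fails if it takes over 72 s, if anything falls off the work surface, if the arm or the gripper's body presses on something with over 40 N, if the wrist force passes 120 N, or if a joint passes its speed limit or range.

## Working session

There is one attempt and no reset: what is moved stays moved. The work goes in short steps, Python scripts to look and compute and a tool call to move; the robot and the scene stay as the last step left them, time stands still between calls to the robot, and variables do not carry over. Pictures are saved under pics/ and viewed, at most 10 in all, crops included, and the job is handed in when it is done.

Besides the shell and the picture viewer there is one more tool, called after ">>>" in YAML: its name, and indented under it one key for each argument. apply_moves: Moves the arm, as the interface text tells. Its arguments: {"type":"object","properties":{"series":{"type":"array"},"claw":{"type":"number"},"newtons":{"type":"number"}},"required":["series"]}

```bash
ls; mkdir -p pics; python3 - <<'E'
from plant import robot
import cv2,numpy as np
s=robot.read_state();print(s['t'],s['tool_pos'],s['orientation'],s['force'],s['opening'])
ims=[]
for n in('scene','side'):
    p,d=robot.read_camera(n);cv2.imwrite(f'pics/{n}0.png',p);np.save(f'pics/{n}0.npy',d)
    c=robot.calibration(n);print(n,c['fx'],c['cx'],c['cy'],np.round(np.linalg.inv(c['extrinsics']),3).tolist())
E
```

```text
pics
0.0 [ 0.1696994  -0.5752567   0.40369363] [-3.10754225e+00 -4.48732012e-01  1.87420041e-04] [-0.10637881  0.22610597 -0.59293061] 0.09287007349694863
scene 454.1093771838988 320.18169606959304 243.59996059664587 [[-0.738, -0.374, 0.562, -0.149], [-0.674, 0.38, -0.633, 0.776], [0.023, -0.846, -0.532, 0.769], [0.0, 0.0, 0.0, 1.0]]
side 435.1452889409293 319.77657617885654 242.172702668941 [[0.996, -0.056, 0.063, 0.453], [-0.084, -0.644, 0.761, -0.934], [-0.002, -0.763, -0.646, 0.891], [0.0, 0.0, 0.0, 1.0]]
```

View pics/scene0.png

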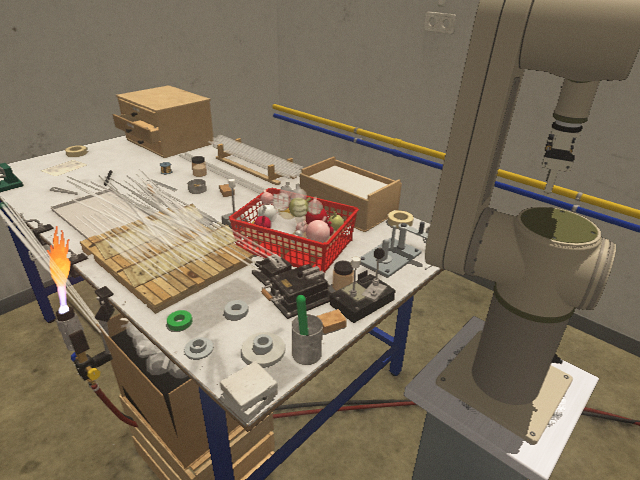

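View pics/side0.png

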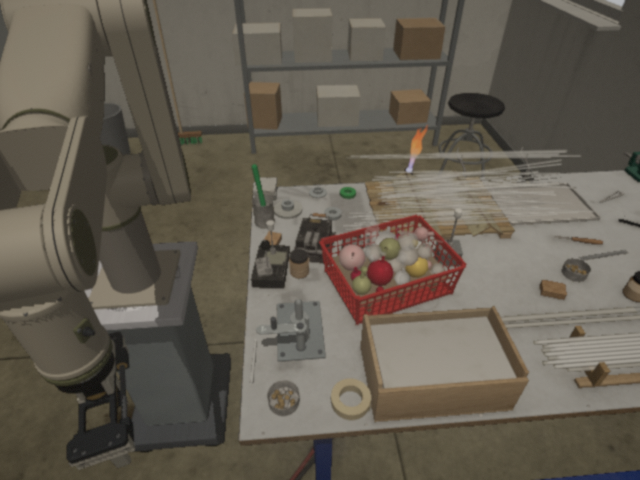

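The scene picture shows these candidates: wheel at (263,349), grey spacer at (235,310), cap washer at (199,346), and the green ring at (179,320), which is the decoy. The tape roll at (400,217) is also ring-shaped but isn't a part. The stand is near (390,255) in scene and (300,330) in side.

```bash
cat > h.py <<'E'
import numpy as np,cv2
def world(c,d):
    "depth image -> HxWx3 world points"
    v,u=np.mgrid[:480,:640]
    P=np.stack([(u-c['cx'])/c['fx']*d,(v-c['cy'])/c['fy']*d,d,np.ones_like(d)],-1)
    return (P@np.linalg.inv(c['extrinsics']).T)[...,:3]
def ray(c,u,v,z):
    E=np.linalg.inv(c['extrinsics']);r=E[:3,:3]@[(u-c['cx'])/c['fx'],(v-c['cy'])/c['fy'],1]
    return E[:3,3]+r*(z-E[2,3])/r[2]
def proj(c,p):
    q=c['extrinsics']@np.r_[p,1];return q[0]/q[2]*c['fx']+c['cx'],q[1]/q[2]*c['fy']+c['cy']
E
python3 - <<'E'
from plant import robot
from h import *
for n in('scene','side'):
    c=robot.calibration(n);W=world(c,np.load(f'pics/{n}0.npy'))
    pts={'scene':[(263,349),(235,310),(199,346),(179,320),(400,217),(390,255),(344,268)],'side':[(287,208),(333,213),(318,190),(348,192),(300,310),(272,327),(283,397),(300,260),(350,398),(300,340)]}[n]
    for p in pts: print(n,p,np.round(W[p[1],p[0]],3))
a=cv2.imread('pics/scene0.png')[185:385,150:450];b=cv2.imread('pics/side0.png')[170:420,230:430]
cv2.imwrite('pics/c1.png',np.hstack([cv2.resize(a,(450,300),interpolation=2),cv2.resize(b,(350,437),interpolation=2)[-300:]]) )
A=cv2.resize(a,(780,520),interpolation=2);cv2.imwrite('pics/ca.png',A)
cv2.imwrite('pics/cb.png',cv2.resize(b,(480,600),interpolation=2))
E
```

```text
scene (263, 349) [0.428 0.309 0.026]
scene (235, 310) [ 0.605  0.25  -0.002]
scene (199, 346) [ 0.562  0.389 -0.   ]
scene (179, 320) [0.671 0.371 0.001]
scene (400, 217) [ 0.574 -0.456  0.006]
scene (390, 255) [ 0.457 -0.228  0.009]
scene (344, 268) [ 0.46  -0.009  0.07 ]
side (287, 208) [0.442 0.271 0.027]
side (333, 213) [0.598 0.263 0.002]
side (318, 190) [0.558 0.41  0.002]
side (348, 192) [0.666 0.384 0.004]
side (300, 310) [ 0.463 -0.203  0.049]
side (272, 327) [ 0.396 -0.293  0.101]
side (283, 397) [ 0.414 -0.42   0.016]
side (300, 260) [ 0.472 -0.039  0.07 ]
side (350, 398) [ 0.562 -0.425 -0.001]
side (300, 340) [ 0.458 -0.296  0.05 ]
```

View pics/ca.png

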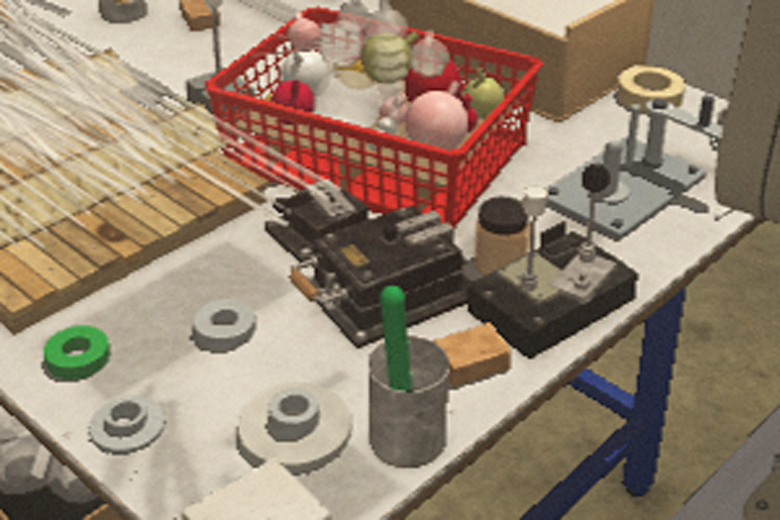

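View pics/cb.png

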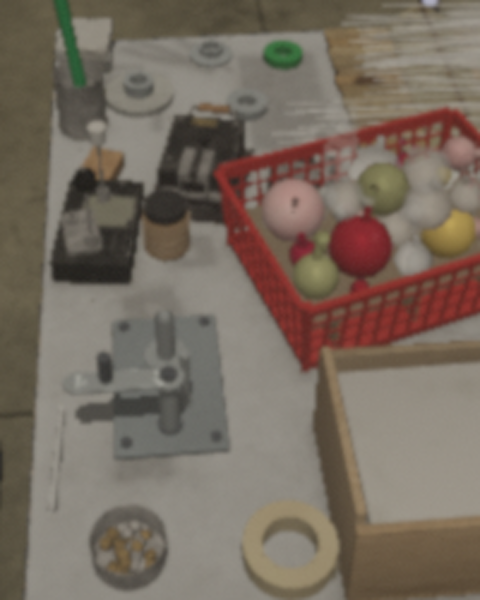

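The crops confirm the choices. Plain grey spacer at crop (224,322), stepped cap washer at (127,422), wheel with hub at (294,415), and the green ring at (76,350) to leave alone. In the side crop the spindle top is at (165,315), the pivot at (170,372) and the pin at (104,357). The keeper points about -x. Next I'll measure these and the obstacles.

```bash
python3 - <<'E'
from plant import robot
from h import *
S,D=robot.calibration('scene'),robot.calibration('side')
Ws=world(S,np.load('pics/scene0.npy'));Wd=world(D,np.load('pics/side0.npy'))
so=lambda x,y:(150+x/2.6,185+y/2.6); do=lambda x,y:(230+x/2.4,170+y/2.4)
for n,a,b,z in[('wheel',(295,403),(138,79),.032),('spacer',(224,317),(247,98),.016),('cap',(127,409),(210,47),.018),('pivot',(658,105),(169,372),.1)]:
    print(n,ray(S,*so(*a),z)[:2].round(4),ray(D,*do(*b),z)[:2].round(4))
print('spindle',ray(S,*so(613,147),.078)[:2].round(4),ray(D,*do(164,312),.078)[:2].round(4))
print('pin',ray(S,*so(707,98),.124)[:2].round(4),ray(D,*do(104,354),.124)[:2].round(4))
for p in[(301,298),(301,310),(307,335),(255,378)]:print('sc',p,Ws[p[1],p[0]].round(3))
for p in[(256,172),(258,180),(262,215),(270,228),(262,185)]:print('sd',p,Wd[p[1],p[0]].round(3))
# tallest things in the work region
for W in(Ws,Wd):
    m=(W[...,0]>.3)&(W[...,0]<.75)&(W[...,1]>-.4)&(W[...,1]<.5)&(W[...,2]>.12)&(W[...,2]<.4)
    q=W[m];
    for k in np.unique((q[:,:2]/.04).round(),axis=0):
        s=q[((q[:,:2]/.04).round()==k).all(1)]
        if len(s)>3:print((k*.04).round(2),s[:,2].max().round(3),len(s))
c=robot.calibration('wrist');s=robot.read_state()
T=np.eye(4);T[:3,:3]=cv2.Rodrigues(np.array(s['orientation']))[0];T[:3,3]=s['tool_pos']
print((c['extrinsics']@T).round(3),c['fx'])
E
```

```text
wheel [0.443  0.2936] [0.4441 0.2937]
spacer [0.5939 0.2526] [0.5965 0.2564]
cap [0.5551 0.3913] [0.5544 0.388 ]
pivot [ 0.4489 -0.2674] [ 0.461  -0.2923]
spindle [ 0.4517 -0.1866] [ 0.46   -0.1951]
pin [ 0.397  -0.2822] [ 0.4007 -0.285 ]
sc (301, 298) [0.343 0.274 0.199]
sc (301, 310) [0.345 0.272 0.166]
sc (307, 335) [0.34  0.259 0.091]
sc (255, 378) [0.362 0.387 0.048]
sd (256, 172) [0.352 0.262 0.178]
sd (258, 180) [0.356 0.254 0.153]
sd (262, 215) [0.361 0.2   0.056]
sd (270, 228) [0.393 0.024 0.139]
sd (262, 185) [0.357 0.391 0.047]
[0.32 0.28] 0.199 25
[ 0.36 -0.04] 0.157 76
[0.36 0.24] 0.159 23
[0.36 0.28] 0.201 198
[ 0.4  -0.28] 0.127 13
[ 0.4  -0.04] 0.157 26
[0.4  0.04] 0.156 101
[ 0.6 -0.4] 0.135 17
[ 0.6  -0.36] 0.135 38
[ 0.6  -0.32] 0.135 40
[ 0.6  -0.28] 0.131 4
[ 0.6  -0.08] 0.135 73
[ 0.6  -0.04] 0.129 50
[ 0.64 -0.16] 0.124 5
[ 0.64 -0.12] 0.168 65
[ 0.64 -0.08] 0.183 107
[ 0.64 -0.04] 0.211 191
[ 0.68 -0.12] 0.167 34
[ 0.68 -0.08] 0.165 48
[ 0.68 -0.04] 0.229 187
[ 0.68 -0.  ] 0.133 45
[ 0.72 -0.12] 0.165 32
[ 0.72 -0.08] 0.173 68
[ 0.72 -0.04] 0.169 94
[ 0.72 -0.
[... 203 characters left out ...]
 25
[ 0.4  -0.04] 0.155 42
[0.4  0.04] 0.155 73
[ 0.6 -0.4] 0.134 42
[ 0.6  -0.36] 0.135 72
[ 0.6  -0.32] 0.135 71
[ 0.6  -0.08] 0.138 105
[ 0.6  -0.04] 0.129 21
[ 0.64 -0.16] 0.124 5
[ 0.64 -0.12] 0.167 146
[ 0.64 -0.08] 0.184 69
[ 0.64 -0.04] 0.203 121
[ 0.68 -0.16] 0.128 55
[ 0.68 -0.12] 0.167 263
[ 0.68 -0.08] 0.196 127
[ 0.68 -0.04] 0.226 176
[ 0.68 -0.  ] 0.133 8
[ 0.72 -0.16] 0.162 55
[ 0.72 -0.12] 0.168 219
[ 0.72 -0.08] 0.175 134
[ 0.72 -0.04] 0.174 67
[ 0.72 -0.  ] 0.148 43
[ 0.76 -0.16] 0.164 44
[ 0.76 -0.12] 0.182 47
[ 0.76 -0.08] 0.172 55
[[ 0.002  1.    -0.    -0.   ]
 [-0.958  0.002 -0.287  0.082]
 [-0.287  0.001  0.958  0.005]
 [ 0.     0.     0.     1.   ]] 421.0995166778227
```

```bash
cat >> h.py <<'E'
from scipy.spatial.transform import Rotation as Ro
def plan(p0,rv,p1,psi,n):
    "rows (tool axes, mm/rad) from pose to p1 with tool straight down, tool x at psi deg"
    p0=np.array(p0,float);R0=Ro.from_rotvec(rv);a=np.radians(psi)
    R1=Ro.from_matrix([[np.cos(a),np.sin(a),0],[np.sin(a),-np.cos(a),0],[0,0,-1]])
    w=(R0.inv()*R1).as_rotvec()/n;st=(np.array(p1)-p0)/n;out=[]
    for k in range(n):
        out.append([(R0*Ro.from_rotvec(w*k)).inv().apply(st*1000).round(1).tolist(),w.round(4).tolist()])
    return out
E
python3 - <<'E'
from plant import robot
from h import *
s=robot.read_state()
for r in plan(s['tool_pos'],s['orientation'],[.455,-.22,.4],45,12):print(r)
c=robot.calibration('side');W=world(c,np.load('pics/side0.npy'))
m=(W[...,0]>.48)&(W[...,0]<.72)&(W[...,1]>.1)&(W[...,1]<.46)&(W[...,2]>.025)
q=W[m]
for k in np.unique((q[:,:2]/.04).round(),axis=0):
    z=q[((q[:,:2]/.04).round()==k).all(1)]
    if len(z)>3:print((k*.04).round(2),z[:,2].max().round(3),end=';')
E
```

```text
[[31.2, -21.7, 0.4], [-0.0001, -0.0, -0.0416]]
[[32.1, -20.4, 0.4], [-0.0001, -0.0, -0.0416]]
[[32.9, -19.0, 0.3], [-0.0001, -0.0, -0.0416]]
[[33.6, -17.6, 0.3], [-0.0001, -0.0, -0.0416]]
[[34.3, -16.2, 0.3], [-0.0001, -0.0, -0.0416]]
[[35.0, -14.8, 0.3], [-0.0001, -0.0, -0.0416]]
[[35.6, -13.3, 0.3], [-0.0001, -0.0, -0.0416]]
[[36.1, -11.8, 0.3], [-0.0001, -0.0, -0.0416]]
[[36.5, -10.3, 0.3], [-0.0001, -0.0, -0.0416]]
[[36.9, -8.8, 0.3], [-0.0001, -0.0, -0.0416]]
[[37.3, -7.2, 0.3], [-0.0001, -0.0, -0.0416]]
[[37.5, -5.7, 0.3], [-0.0001, -0.0, -0.0416]]
[0.48 0.12] 0.067;[0.48 0.16] 0.067;[0.52 0.12] 0.076;[0.52 0.16] 0.069;[0.52 0.2 ] 0.055;[0.56 0.12] 0.068;[0.56 0.16] 0.065;[0.56 0.2 ] 0.058;[0.6  0.16] 0.077;[0.64 0.12] 0.075;[0.64 0.16] 0.077;[0.68 0.12] 0.078;[0.68 0.16] 0.078;[0.72 0.16] 0.077;
```

>>> apply_moves:
  series:
    - [[31, -22, 0], [0, 0, -0.0416]]
    - [[32, -20, 0], [0, 0, -0.0416]]
    - [[33, -19, 0], [0, 0, -0.0416]]
    - [[34, -18, 0], [0, 0, -0.0416]]
    - [[34, -16, 0], [0, 0, -0.0416]]
    - [[35, -15, 0], [0, 0, -0.0416]]
    - [[36, -13, 0], [0, 0, -0.0416]]
    - [[36, -12, 0], [0, 0, -0.0416]]
    - [[36, -10, 0], [0, 0, -0.0416]]
    - [[37, -9, 0], [0, 0, -0.0416]]
    - [[37, -7, 0], [0, 0, -0.0416]]
    - [[37, -6, 0], [0, 0, -0.0416]]

```text
t: 1.1
tool_pos: [0.4548, -0.2189, 0.4045]
orientation: [-2.901, -1.206, 0.0]
force: [0.7, -0.8, -0.3]
opening: 0.0933
gripper_force: 0.0
```

```bash
cat > snap.py <<'E'
import sys,pickle
from plant import robot
from h import *
n=sys.argv[1]
c=robot.calibration('wrist');s=robot.read_state();p,d=robot.read_camera('wrist')
cv2.imwrite(f'pics/{n}.png',p);pickle.dump((c,s,d,p),open(f'pics/{n}.pkl','wb'))
print(s['t'],np.round(s['tool_pos'],4),np.round(s['orientation'],3),np.round(s['dq'],3).max())
E
python3 snap.py w1
```

```text
1.1 [ 0.4548 -0.2189  0.4045] [-2.901 -1.206  0.   ] 0.895
```

View pics/w1.png

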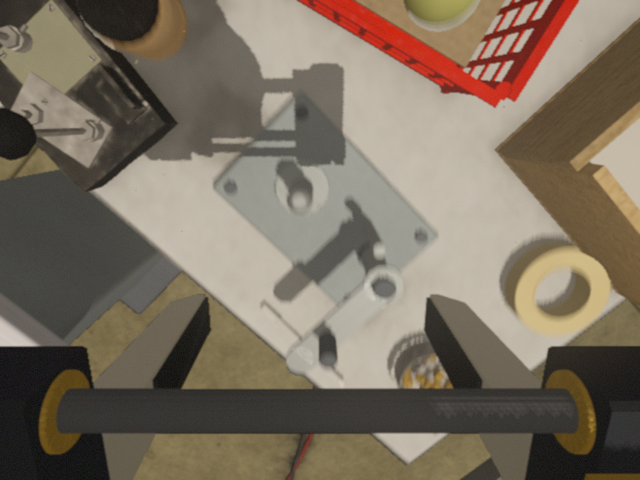

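The wrist view shows the stand clear. Spindle top at about (300,202), seat disc at (301,187), pivot at (383,285), pin at (326,342).

```bash
python3 - <<'E'
import pickle
from h import *
c,s,d,p=pickle.load(open('pics/w1.pkl','rb'))
W=world(c,d)
for n,u,v,z in[('spin',300,202,.077),('seat',301.5,187,.014),('h1',302,112,.01),('h2',230,187,.01),('h3',421,237,.01),('pivot',383,285,.095),('keepend',303,358,.088),('pintop',327,350,.124)]:
    print(n,ray(c,u,v,z)[:2].round(4),W[int(v),int(u)].round(3))
m=(W[...,2]>.055)&(W[...,2]<.081)&(np.hypot(W[...,0]-.455,W[...,1]+.19)<.03)
q=W[m];v,u=np.nonzero(m);print('spindle pts',len(q),q.mean(0).round(4),q[:,2].max(),q.min(0).round(4),q.max(0).round(4))
t=m&(W[...,2]>.074);q=W[t];v,u=np.nonzero(t);print(len(q),q.mean(0),u.mean(),v.mean(), ray(c,u.mean(),v.mean(),.077)[:2])
m=(W[...,2]>.012)&(W[...,2]<.0165)&(np.hypot(W[...,0]-.455,W[...,1]+.19)<.035)
q=W[m];print('seat',len(q),q.min(0).round(4),q.max(0).round(4))
m=(W[...,2]>.006)&(W[...,2]<.0125)&(np.hypot(W[...,0]-.455,W[...,1]+.23)<.13)
r=cv2.minAreaRect((W[m][:,:2]*1000).astype(np.float32));print('plate',r)
E
```

```text
spin [ 0.4612 -0.1948] [ 0.461 -0.195  0.078]
seat [ 0.4615 -0.1929] [ 0.467 -0.189  0.055]
h1 [ 0.5067 -0.1487] [ 0.507 -0.149  0.014]
h2 [ 0.4156 -0.1483] [ 0.417 -0.149  0.016]
h3 [ 0.5066 -0.3036] [ 0.507 -0.301  0.016]
pivot [ 0.4635 -0.2799] [ 0.463 -0.28   0.094]
keepend [ 0.3746 -0.2842] [ 0.375 -0.284  0.088]
pintop [ 0.4076 -0.2768] [ 0.405 -0.28   0.117]
spindle pts 613 [ 0.4615 -0.195   0.075 ] 0.08081016350533832 [ 0.4504 -0.2054  0.055 ] [ 0.47   -0.186   0.0808]
460 [ 0.46056652 -0.19561715  0.07727432] 300.1347826086957 203.38478260869564 [ 0.46053208 -0.19563619]
seat 1824 [ 0.4205 -0.2245  0.012 ] [ 0.489  -0.1558  0.0165]
plate ((430.49969482421875, -228.0948944091797), (175.20669555664062, 179.95089721679688), 0.12086603790521622)
```

>>> apply_moves:
  series:
    - [[33, -24.5, -1.3], [0, 0, 0]]
    - [[33, -24.5, -1.3], [0, 0, 0]]
    - [[33, -24.5, -1.3], [0, 0, 0]]
    - [[33, -24.5, -1.3], [0, 0, 0]]
    - [[33, -24.5, -1.3], [0, 0, 0]]
    - [[33, -24.5, -1.3], [0, 0, 0]]
    - [[33, -24.5, -1.3], [0, 0, 0]]
    - [[33, -24.5, -1.3], [0, 0, 0]]
    - [[33, -24.5, -1.3], [0, 0, 0]]
    - [[33, -24.5, -1.3], [0, 0, 0]]
    - [[33, -24.5, -1.3], [0, 0, 0]]
    - [[33, -24.5, -1.3], [0, 0, 0]]

```text
t: 2.15
tool_pos: [0.5257, 0.2692, 0.42]
orientation: [2.902, 1.203, -0.001]
force: [0.9, -0.4, 0.5]
opening: 0.0931
gripper_force: 0.0
```

```bash
python3 snap.py w2
```

```text
2.15 [0.5257 0.2692 0.42  ] [ 2.902e+00  1.203e+00 -1.000e-03] 0.742
```

View pics/w2.png

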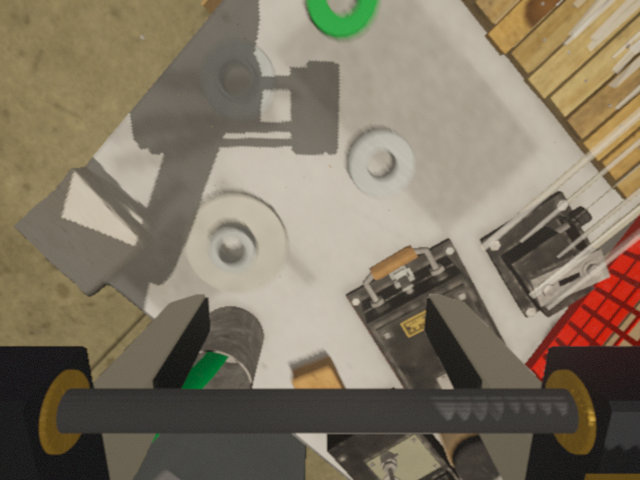

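The view shows the wheel hub at (232,244), the spacer at (381,161), the cap washer in the arm's shadow at (238,76), and the green ring at (342,5). I'll fit circles to their top faces from the depth.

```bash
cat > fit.py <<'E'
import pickle,sys
from h import *
def fit(W,xy,z0,z1,r):
    m=(W[...,2]>z0)&(W[...,2]<z1)&(np.hypot(W[...,0]-xy[0],W[...,1]-xy[1])<r)
    m=cv2.morphologyEx(m.astype(np.uint8),cv2.MORPH_OPEN,np.ones((3,3)))>0
    q=(W[m][:,:2]*1000).astype(np.float32)
    (x,y),R=cv2.minEnclosingCircle(q);lo,hi=np.percentile(q,[1,99],0)
    return len(q),round(x,1),round(y,1),round(R,1),((lo+hi)/2).round(1),(hi-lo).round(1)
if __name__=='__main__':
    c,s,d,p=pickle.load(open('pics/w2.pkl','rb'));W=world(c,d)
    print('wheel rim',fit(W,(.444,.294),.008,.016,.06));print('hub',fit(W,(.444,.294),.026,.038,.03))
    print('spacer',fit(W,(.595,.254),.012,.02,.04))
    print('cap fl',fit(W,(.555,.39),.003,.009,.037));print('cap boss',fit(W,(.555,.39),.014,.022,.026))
    for n,u,v,z in[('hub bore',232,243,.032),('spacer',381,160,.016),('cap',238,75,.018)]:print(n,ray(c,u,v,z)[:2].round(4),W[v,u].round(3))
E
python3 fit.py
```

```text
wheel rim (6161, 445.0, 295.9, 50.1, array([445.6, 296.4]), array([94.1, 93.8]))
hub (1211, 445.0, 296.4, 22.1, array([445.6, 296.4]), array([41.7, 40.9]))
spacer (2811, 596.1, 254.1, 29.9, array([596.1, 254.5]), array([55.9, 56. ]))
cap fl (3010, 556.3, 394.8, 32.8, array([556.6, 394.5]), array([61.9, 61.7]))
cap boss (751, 556.4, 394.9, 18.0, array([556.5, 394.6]), array([33.9, 34.1]))
hub bore [0.4513 0.304 ] [0.44  0.302 0.001]
spacer [0.5986 0.2605] [0.599 0.258 0.001]
cap [0.5605 0.3985] [0.559 0.402 0.   ]
```

>>> apply_moves:
  series:
    - [[-12.7, -25.5, 0], [0, 0, 0]]
    - [[-12.7, -25.5, 0], [0, 0, 0]]
    - [[-12.7, -25.5, 10], [0, 0, 0]]
    - [[0, 0, 35], [0, 0, 0]]
    - [[0, 0, 40], [0, 0, 0]]
    - [[0, 0, 40], [0, 0, 0]]
    - [[0, 0, 35], [0, 0, 0]]
    - [[0, 0, 25], [0, 0, 0]]
    - [[0, 0, 10], [0, 0, 0]]
    - [[0, 0, 0], [0, 0, 0]]
    - [[0, 0, 0], [0, 0, 0]]

```text
t: 3.12
tool_pos: [0.4452, 0.2944, 0.2259]
orientation: [2.902, 1.203, -0.0]
force: [0.1, -1.1, 0.1]
opening: 0.0929
gripper_force: 0.0
```

```bash
python3 snap.py w3; python3 - <<'E'
from fit import *
c,s,d,p=pickle.load(open('pics/w3.pkl','rb'));W=world(c,d)
print('hub',fit(W,(.444,.294),.026,.038,.03)); print('rim',fit(W,(.444,.294),.008,.016,.06))
T=s['tool_pos'];e=np.array([.445,.296])-T[:2];k=.70711;print('tool shift',(e[0]+e[1])*k*1000,(e[0]-e[1])*k*1000,s['orientation'],s['force'])
E
```

```text
3.1167 [0.4452 0.2944 0.2259] [ 2.902  1.203 -0.   ] 0.003
hub (4938, 445.0, 296.6, 22.0, array([445.4, 297.3]), array([41.4, 41.3]))
rim (22352, 445.0, 296.4, 50.1, array([445.4, 297.2]), array([93.6, 93.6]))
tool shift 1.020361813253317 -1.2817710742505206 [ 2.90219642e+00  1.20282519e+00 -4.41749940e-04] [ 0.07135085 -1.09595789  0.14671976]
```

>>> apply_moves:
  series:
    - [[1.3, -1.6, 15], [0, 0, 0]]
    - [[0, 0, 10], [0, 0, 0]]
    - [[0, 0, 0], [0, 0, 0]]

```text
t: 3.42
tool_pos: [0.4446, 0.2964, 0.2]
orientation: [2.902, 1.203, -0.001]
force: [0.5, 0.2, -1.2]
opening: 0.0927
gripper_force: 0.0
```

>>> apply_moves:
  series:
    - [[0, 0, 0], [0, 0, 0]]
    - [[0, 0, 0], [0, 0, 0]]
    - [[0, 0, 0], [0, 0, 0]]
    - [[0, 0, 0], [0, 0, 0]]
    - [[0, 0, 0], [0, 0, 0]]
    - [[0, 0, 0], [0, 0, 0]]
    - [[0, 0, 0], [0, 0, 0]]
  claw: 0.3
  newtons: 40

```text
t: 4.0
tool_pos: [0.4448, 0.2965, 0.2005]
orientation: [-2.902, -1.203, -0.0]
force: [-0.6, -0.0, 0.2]
opening: 0.0505
gripper_force: 0.0
```

>>> apply_moves:
  series:
    - [[0, 0, 0], [0, 0, 0]]
    - [[0, 0, 0], [0, 0, 0]]
    - [[0, 0, 0], [0, 0, 0]]
    - [[0, 0, 0], [0, 0, 0]]
    - [[0, 0, -10], [0, 0, 0]]
    - [[0, 0, -25], [0, 0, 0]]
    - [[0, 0, -35], [0, 0, 0]]
    - [[0, 0, -40], [0, 0, 0]]
    - [[0, 0, -40], [0, 0, 0]]
    - [[0, 0, -35], [0, 0, 0]]

```text
t: 4.83
tool_pos: [0.4443, 0.2962, 0.3882]
orientation: [2.902, 1.203, 0.001]
force: [0.8, -0.8, -3.4]
opening: 0.0425
gripper_force: 40.0
```

>>> apply_moves:
  series:
    - [[-15, 16, -5], [0, 0, 0]]
    - [[-28, 29.8, -5], [0, 0, 0]]
    - [[-28, 29.8, -5], [0, 0, 0]]
    - [[-28, 29.8, 0], [0, 0, 0]]
    - [[-28, 29.8, 0], [0, 0, 0]]
    - [[-28, 29.8, 0], [0, 0, 0]]
    - [[-28, 29.8, 0], [0, 0, 0]]
    - [[-28, 29.8, 0], [0, 0, 0]]
    - [[-28, 29.8, 0], [0, 0, 0]]
    - [[-28, 29.8, 0], [0, 0, 0]]
    - [[-28, 29.8, 0], [0, 0, 0]]
    - [[-28, 29.8, 0], [0, 0, 0]]

```text
t: 5.83
tool_pos: [0.4589, -0.177, 0.4007]
orientation: [2.902, 1.203, -0.0]
force: [1.3, 0.8, -3.2]
opening: 0.0424
gripper_force: 40.0
```

>>> apply_moves:
  series:
    - [[-12, 13, 20], [0, 0, 0]]
    - [[0, 0, 35], [0, 0, 0]]
    - [[0, 0, 30], [0, 0, 0]]
    - [[0, 0, 10], [0, 0, 0]]
    - [[0, 0, 0], [0, 0, 0]]
    - [[0, 0, 0], [0, 0, 0]]

```text
t: 6.33
tool_pos: [0.4604, -0.1925, 0.3059]
orientation: [-2.901, -1.203, 0.001]
force: [0.3, -0.5, -3.1]
opening: 0.0427
gripper_force: 40.0
```

```bash
python3 snap.py w4; python3 - <<'E'
from fit import *
c,s,d,p=pickle.load(open('pics/w4.pkl','rb'));W=world(c,d)
u=s['tool_pos'];z=u[2]-.2+.032
print('hub top',fit(W,u[:2],z-.006,z+.005,.03),z);print('rim',fit(W,u[:2],z-.025,z-.015,.06))
print('spindle',fit(W,(.461,-.195),.065,.082,.03),'tool-spindle',np.array([.461,-.195])-u[:2])
E
```

```text
6.3333 [ 0.4604 -0.1925  0.3059] [-2.901e+00 -1.203e+00  1.000e-03] 0.004
hub top (7035, 465.4, -187.5, 28.7, array([ 462.9, -190.1]), array([44.4, 44.9])) 0.13794507260299602
rim (20034, 461.4, -192.0, 49.8, array([ 464.3, -189. ]), array([88.8, 88.7]))Traceback (most recent call last):
  File "<stdin>", line 5, in <module>
  File "fit.py", line 7, in fit
    (x,y),R=cv2.minEnclosingCircle(q);lo,hi=np.percentile(q,[1,99],0)
                                            ~~~~~~~~~~~~~^^^^^^^^^^^^
    return _quantile_unchecked(
        a, q, axis, out, overwrite_input, method, keepdims, weights)
    return _ureduce(a,
                    func=_quantile_ureduce_func,
    ...<5 lines>...
                    overwrite_input=overwrite_input,
                    method=method)
    r = func(a, **kwargs)
    result = _quantile(arr,
                       quantiles=q,
    ...<2 lines>...
                       out=out,
                       weights=wgt)
    slices_having_nans = np.isnan(arr[-1, ...])
                                  ~~~^^^^^^^^^
IndexError: index -1 is out of bounds for axis 0 with size 0
```

View pics/w4.png

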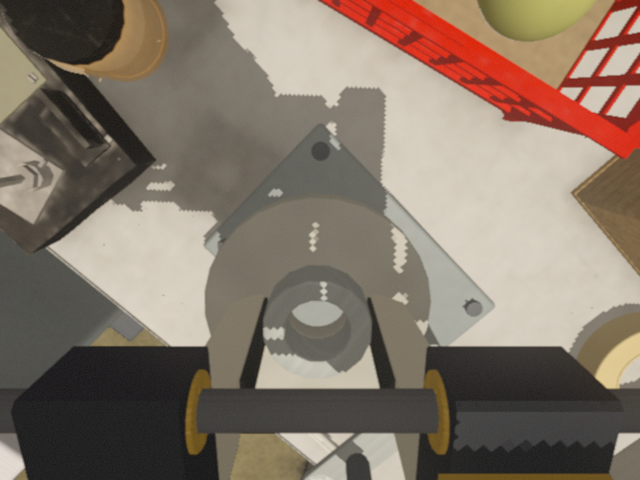

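The wheel hangs level in the grip, bore at (318,318), with the stand corner at (320,150). I'll apply the small correction and lower it in stages.

>>> apply_moves:
  series:
    - [[-2.7, 2, 5], [0, 0, 0]]
    - [[0, 0, 15], [0, 0, 0]]
    - [[0, 0, 8], [0, 0, 0]]
    - [[0, 0, 8], [0, 0, 0]]
    - [[0, 0, 0], [0, 0, 0]]
    - [[0, 0, 0], [0, 0, 0]]

```text
t: 6.88
tool_pos: [0.4598, -0.1959, 0.2693]
orientation: [-2.901, -1.203, 0.001]
force: [-0.5, 1.0, -3.7]
opening: 0.0424
gripper_force: 40.0
```

>>> apply_moves:
  series:
    - [[0, 0, 12], [0, 0, 0]]
    - [[0, 0, 15], [0, 0, 0]]
    - [[0, 0, 15], [0, 0, 0]]
    - [[0, 0, 8], [0, 0, 0]]
    - [[0, 0, 3], [0, 0, 0]]
    - [[0, 0, 2], [0, 0, 0]]
    - [[0, 0, 0], [0, 0, 0]]

```text
t: 7.47
tool_pos: [0.4602, -0.1962, 0.2148]
orientation: [2.902, 1.203, 0.0]
force: [0.1, -0.2, -3.1]
opening: 0.0425
gripper_force: 40.0
```

>>> apply_moves:
  series:
    - [[0, 0, 1], [0, 0, 0]]
    - [[0, 0, 0], [0, 0, 0]]

```text
t: 7.63
tool_pos: [0.4605, -0.1963, 0.2144]
orientation: [2.901, 1.203, 0.002]
force: [0.3, 1.1, 2.4]
opening: 0.0423
gripper_force: 40.0
```

>>> apply_moves:
  series:
    - [[0, 0, 0], [0, 0, 0]]
    - [[0, 0, 0], [0, 0, 0]]
    - [[0, 0, 0], [0, 0, 0]]
    - [[0, 0, 0], [0, 0, 0]]
    - [[0, 0, -5], [0, 0, 0]]
    - [[0, 0, -20], [0, 0, 0]]
    - [[0, 0, -35], [0, 0, 0]]
    - [[0, 0, -40], [0, 0, 0]]
    - [[0, 0, -40], [0, 0, 0]]
    - [[0, 0, -30], [0, 0, 0]]
    - [[0, 0, 0], [0, 0, 0]]
    - [[0, 0, 0], [0, 0, 0]]
  claw: 1

```text
t: 8.63
tool_pos: [0.4605, -0.1963, 0.3863]
orientation: [2.898, 1.202, 0.005]
force: [0.3, -0.8, -1.2]
opening: 0.0928
gripper_force: 0.0
```

```bash
python3 snap.py w5; python3 - <<'E'
from fit import *
c,s,d,p=pickle.load(open('pics/w5.pkl','rb'));W=world(c,d)
print('rim',fit(W,(.461,-.195),.022,.03,.06));print('hub',fit(W,(.461,-.195),.041,.05,.026))
m=(W[...,2]>.072)&(W[...,2]<.082)&(np.hypot(W[...,0]-.461,W[...,1]+.195)<.03);q=W[m];print(len(q),q.mean(0),q.min(0),q.max(0))
E
```

```text
8.6333 [ 0.4605 -0.1963  0.3863] [2.898 1.202 0.005] 0.066
rim (8507, 461.4, -196.9, 49.9, array([ 461.8, -196.6]), array([93.6, 93.5]))
hub (1380, 461.6, -196.9, 21.9, array([ 461.7, -196.5]), array([41.5, 41.5]))
556 [ 0.46088701 -0.19519891  0.07676041] [ 0.45019069 -0.20570354  0.07202368] [ 0.47013336 -0.1860076   0.0808874 ]
```

>>> apply_moves:
  series:
    - [[34.5, -18.5, -2], [0, 0, 0]]
    - [[34.5, -18.5, -2], [0, 0, 0]]
    - [[34.5, -18.5, -2], [0, 0, 0]]
    - [[34.5, -18.5, -2], [0, 0, 0]]
    - [[34.5, -18.5, -2], [0, 0, 0]]
    - [[34.5, -18.5, -2], [0, 0, 0]]
    - [[34.5, -18.5, 0], [0, 0, 0]]
    - [[34.5, -18.5, 0], [0, 0, 0]]
    - [[34.5, -18.5, 0], [0, 0, 0]]
    - [[34.5, -18.5, 0], [0, 0, 0]]
    - [[34.5, -18.5, 0], [0, 0, 0]]
    - [[34.5, -18.5, 0], [0, 0, 0]]

```text
t: 9.68
tool_pos: [0.595, 0.2556, 0.3923]
orientation: [-2.902, -1.203, 0.007]
force: [0.4, -1.0, 0.7]
opening: 0.0929
gripper_force: 0.0
```

>>> apply_moves:
  series:
    - [[0, 0, 15], [0, 0, 0]]
    - [[0, 0, 35], [0, 0, 0]]
    - [[0, 0, 40], [0, 0, 0]]
    - [[0, 0, 40], [0, 0, 0]]
    - [[0, 0, 30], [0, 0, 0]]
    - [[0, 0, 15], [0, 0, 0]]
    - [[0, 0, 5], [0, 0, 0]]
    - [[0, 0, 0], [0, 0, 0]]
    - [[0, 0, 0], [0, 0, 0]]

```text
t: 10.43
tool_pos: [0.5961, 0.2539, 0.2168]
orientation: [2.902, 1.203, 0.003]
force: [1.5, -0.2, 0.4]
opening: 0.093
gripper_force: 0.0
```

```bash
python3 snap.py w6; python3 - <<'E'
from fit import *
c,s,d,p=pickle.load(open('pics/w6.pkl','rb'));W=world(c,d)
f=fit(W,(.596,.254),.012,.02,.04);print('spacer',f)
e=np.array(f[1:3])-np.array(s['tool_pos'][:2])*1000;print('tool shift',(e[0]+e[1])*.7071,(e[0]-e[1])*.7071)
E
```

```text
10.4333 [0.5961 0.2539 0.2168] [2.902 1.203 0.003] 0.001
spacer (9814, 596.2, 254.0, 30.0, array([596.7, 254.6]), array([55.7, 55.9]))
tool shift 0.11015174901372901 0.025243057892749797
```

>>> apply_moves:
  series:
    - [[0, 0, 15], [0, 0, 0]]
    - [[0, 0, 9], [0, 0, 0]]
    - [[0, 0, 3], [0, 0, 0]]
    - [[0, 0, 0], [0, 0, 0]]

```text
t: 10.82
tool_pos: [0.595, 0.2536, 0.1872]
orientation: [-2.902, -1.203, 0.002]
force: [0.6, -0.3, 0.1]
opening: 0.093
gripper_force: 0.0
```

>>> apply_moves:
  series:
    - [[0, 0, 0], [0, 0, 0]]
    - [[0, 0, 0], [0, 0, 0]]
    - [[0, 0, 0], [0, 0, 0]]
    - [[0, 0, 0], [0, 0, 0]]
    - [[0, 0, 0], [0, 0, 0]]
    - [[0, 0, 0], [0, 0, 0]]
    - [[0, 0, 0], [0, 0, 0]]
    - [[0, 0, 0], [0, 0, 0]]
  claw: 0.45
  newtons: 40

```text
t: 11.48
tool_pos: [0.5955, 0.2538, 0.1886]
orientation: [-2.902, -1.203, -0.0]
force: [0.6, -1.2, 1.5]
opening: 0.0597
gripper_force: 40.0
```

>>> apply_moves:
  series:
    - [[0, 0, -15], [0, 0, 0]]
    - [[0, 0, -35], [0, 0, 0]]
    - [[0, 0, -41], [0, 0, 0]]
    - [[0, 0, -41], [0, 0, 0]]
    - [[0, 0, -41], [0, 0, 0]]
    - [[0, 0, -27], [0, 0, 0]]

```text
t: 11.98
tool_pos: [0.5955, 0.2539, 0.3947]
orientation: [2.902, 1.203, 0.009]
force: [0.6, 0.3, -1.2]
opening: 0.0597
gripper_force: 40.0
```

>>> apply_moves:
  series:
    - [[-34.4, 18.5, 0], [0, 0, 0]]
    - [[-34.4, 18.5, 0], [0, 0, 0]]
    - [[-34.4, 18.5, 0], [0, 0, 0]]
    - [[-34.4, 18.5, 0], [0, 0, 0]]
    - [[-34.4, 18.5, 0], [0, 0, 0]]
    - [[-34.4, 18.5, 0], [0, 0, 0]]
    - [[-34.4, 18.5, 0], [0, 0, 0]]
    - [[-34.4, 18.5, 0], [0, 0, 0]]
    - [[-34.4, 18.5, 0], [0, 0, 0]]
    - [[-34.4, 18.5, 0], [0, 0, 0]]
    - [[-34.4, 18.5, 0], [0, 0, 0]]
    - [[-34.4, 18.5, 0], [0, 0, 0]]

```text
t: 12.98
tool_pos: [0.4596, -0.1967, 0.3895]
orientation: [2.901, 1.203, 0.001]
force: [1.6, 0.2, -0.6]
opening: 0.0596
gripper_force: 40.0
```

>>> apply_moves:
  series:
    - [[0, 0, 15], [0, 0, 0]]
    - [[0, 0, 35], [0, 0, 0]]
    - [[0, 0, 30], [0, 0, 0]]
    - [[0, 0, 15], [0, 0, 0]]
    - [[0, 0, 0], [0, 0, 0]]
    - [[0, 0, 0], [0, 0, 0]]

```text
t: 13.48
tool_pos: [0.4604, -0.195, 0.2935]
orientation: [-2.901, -1.203, 0.002]
force: [-0.2, -0.4, -1.1]
opening: 0.0594
gripper_force: 40.0
```

```bash
python3 snap.py w7; python3 - <<'E'
from fit import *
c,s,d,p=pickle.load(open('pics/w7.pkl','rb'));W=world(c,d)
u=s['tool_pos'];z=u[2]-.1885+.016
print('spacer',fit(W,u[:2],z-.003,z+.003,.04),z,'rim',fit(W,(.461,-.196),.022,.03,.06))
for k in(.0,.2,.5):
  pass
m=(np.hypot(W[...,0]-u[0],W[...,1]-u[1])<.034)&(W[...,2]>z-.03)&(W[...,2]<z+.02);print(np.histogram(W[m][:,2],12))
E
```

```text
13.4833 [ 0.4604 -0.195   0.2935] [-2.901e+00 -1.203e+00  2.000e-03] 0.004
spacer (13373, 466.5, -188.8, 39.0, array([ 461.8, -193.8]), array([56.5, 56.5])) 0.12098445359066855 rim (11392, 461.4, -197.0, 50.1, array([ 464.2, -194. ]), array([89.6, 90. ]))
(array([   55,   455,   529,   567,   682, 11961,   957,   181,   182,
         199,   220,   202]), array([0.10509238, 0.10808185, 0.11107132, 0.1140608 , 0.11705027,
       0.12003974, 0.12302921, 0.12601869, 0.12900816, 0.13199763,
       0.1349871 , 0.13797658, 0.14096605]))
```

>>> apply_moves:
  series:
    - [[0, 0.4, 15], [0, 0, 0]]
    - [[0, 0, 15], [0, 0, 0]]
    - [[0, 0, 8], [0, 0, 0]]
    - [[0, 0, 0], [0, 0, 0]]

```text
t: 13.87
tool_pos: [0.461, -0.1953, 0.2552]
orientation: [-2.901, -1.203, 0.001]
force: [-1.1, -0.1, -1.3]
opening: 0.0598
gripper_force: 40.0
```

>>> apply_moves:
  series:
    - [[0, 0, 8], [0, 0, 0]]
    - [[0, 0, 7], [0, 0, 0]]
    - [[0, 0, 4], [0, 0, 0]]
    - [[0, 0, 1], [0, 0, 0]]
    - [[0, 0, 0], [0, 0, 0]]
    - [[0, 0, 0], [0, 0, 0]]

```text
t: 14.37
tool_pos: [0.4612, -0.1955, 0.2355]
orientation: [2.902, 1.203, 0.0]
force: [-0.2, 0.1, -1.7]
opening: 0.0598
gripper_force: 40.0
```

>>> apply_moves:
  series:
    - [[0, 0, 1], [0, 0, 0]]
    - [[0, 0, 0.5], [0, 0, 0]]
    - [[0, 0, 0], [0, 0, 0]]

```text
t: 14.62
tool_pos: [0.4613, -0.1956, 0.2345]
orientation: [2.901, 1.203, 0.001]
force: [-1.3, 1.1, 3.1]
opening: 0.0596
gripper_force: 40.0
```

Contact at the expected height. I'll release, rise, check, and head for the cap washer.

>>> apply_moves:
  series:
    - [[0, 0, 0], [0, 0, 0]]
    - [[0, 0, 0], [0, 0, 0]]
    - [[0, 0, 0], [0, 0, 0]]
    - [[0, 0, 0], [0, 0, 0]]
    - [[0, 0, -5], [0, 0, 0]]
    - [[0, 0, -25], [0, 0, 0]]
    - [[0, 0, -40], [0, 0, 0]]
    - [[0, 0, -41], [0, 0, 0]]
    - [[0, 0, -41], [0, 0, 0]]
    - [[0, 0, -20], [0, 0, 0]]
    - [[0, 0, 0], [0, 0, 0]]
  claw: 1

```text
t: 15.53
tool_pos: [0.4622, -0.196, 0.4131]
orientation: [2.894, 1.2, 0.011]
force: [0.5, 0.1, 1.1]
opening: 0.0928
gripper_force: 0.0
```

```bash
python3 snap.py w8; python3 - <<'E'
from fit import *
c,s,d,p=pickle.load(open('pics/w8.pkl','rb'));W=world(c,d)
print('rim',fit(W,(.461,-.195),.022,.03,.06));print('spacer',fit(W,(.461,-.195),.058,.066,.04))
m=(W[...,2]>.072)&(W[...,2]<.082)&(np.hypot(W[...,0]-.461,W[...,1]+.195)<.03);q=W[m];print(len(q),q.mean(0))
E
```

```text
15.5333 [ 0.4622 -0.196   0.4131] [2.894 1.2   0.011] 0.087
rim (5272, 461.5, -196.7, 49.8, array([ 461.9, -196.6]), array([94.6, 94.5]))
spacer (3325, 462.3, -195.5, 30.0, array([ 462.7, -195.4]), array([55.9, 56. ]))
485 [ 0.46075811 -0.19529076  0.0766473 ]
```

>>> apply_moves:
  series:
    - [[32.3, -23.3, 0], [0, 0, 0]]
    - [[32.3, -23.3, 0], [0, 0, 0]]
    - [[32.3, -23.3, 0], [0, 0, 0]]
    - [[32.3, -23.3, 0], [0, 0, 0]]
    - [[32.3, -23.3, 0], [0, 0, 0]]
    - [[32.3, -23.3, 0], [0, 0, 0]]
    - [[32.3, -23.3, 0], [0, 0, 0]]
    - [[32.3, -23.3, 0], [0, 0, 0]]
    - [[32.3, -23.3, 0], [0, 0, 0]]
    - [[32.3, -23.3, 0], [0, 0, 0]]
    - [[32.3, -23.3, 0], [0, 0, 0]]
    - [[32.3, -23.3, 0], [0, 0, 0]]

```text
t: 16.58
tool_pos: [0.5366, 0.2783, 0.4035]
orientation: [2.902, 1.203, -0.005]
force: [1.1, -1.1, 0.6]
opening: 0.093
gripper_force: 0.0
```

>>> apply_moves:
  series:
    - [[32.3, -23.3, 0], [0, 0, 0]]
    - [[32.3, -23.3, 0], [0, 0, 0]]
    - [[32.3, -23.3, 5], [0, 0, 0]]
    - [[0, 0, 20], [0, 0, 0]]
    - [[0, 0, 40], [0, 0, 0]]
    - [[0, 0, 40], [0, 0, 0]]
    - [[0, 0, 40], [0, 0, 0]]
    - [[0, 0, 25], [0, 0, 0]]
    - [[0, 0, 15], [0, 0, 0]]
    - [[0, 0, 0], [0, 0, 0]]
    - [[0, 0, 0], [0, 0, 0]]

```text
t: 17.5
tool_pos: [0.5558, 0.3941, 0.2199]
orientation: [2.902, 1.203, -0.004]
force: [0.7, -0.6, 0.5]
opening: 0.0929
gripper_force: 0.0
```

```bash
python3 snap.py w9; python3 - <<'E'
from fit import *
c,s,d,p=pickle.load(open('pics/w9.pkl','rb'));W=world(c,d)
print('fl',fit(W,(.556,.395),.004,.009,.038))
f=fit(W,(.556,.395),.014,.022,.026);print('boss',f)
e=np.array(f[1:3])-np.array(s['tool_pos'][:2])*1000;print('tool shift',(e[0]+e[1])*.7071,(e[0]-e[1])*.7071)
E
```

```text
17.5 [0.5558 0.3941 0.2199] [ 2.902  1.203 -0.004] 0.003
fl (8339, 556.5, 395.1, 33.0, array([557. , 395.7]), array([61.9, 61.9]))
boss (2305, 556.8, 395.1, 18.1, array([557. , 395.6]), array([34. , 33.9]))
tool shift 1.4228328204865741 -0.005520108118146407
```

>>> apply_moves:
  series:
    - [[1.4, 0, 15], [0, 0, 0]]
    - [[0, 0, 8], [0, 0, 0]]
    - [[0, 0, 2.5], [0, 0, 0]]
    - [[0, 0, 0], [0, 0, 0]]

```text
t: 17.88
tool_pos: [0.5568, 0.3951, 0.1943]
orientation: [2.902, 1.203, -0.003]
force: [0.5, -0.3, -0.6]
opening: 0.0928
gripper_force: 0.0
```

>>> apply_moves:
  series:
    - [[0, 0, 0], [0, 0, 0]]
    - [[0, 0, 0], [0, 0, 0]]
    - [[0, 0, 0], [0, 0, 0]]
    - [[0, 0, 0], [0, 0, 0]]
    - [[0, 0, 0], [0, 0, 0]]
    - [[0, 0, 0], [0, 0, 0]]
    - [[0, 0, 0], [0, 0, 0]]
    - [[0, 0, 0], [0, 0, 0]]
    - [[0, 0, 0], [0, 0, 0]]
    - [[0, 0, 0], [0, 0, 0]]
    - [[0, 0, 0], [0, 0, 0]]
  claw: 0.2
  newtons: 40

```text
t: 18.8
tool_pos: [0.5571, 0.3953, 0.1953]
orientation: [-2.902, -1.203, 0.0]
force: [-0.7, 0.1, -0.9]
opening: 0.0349
gripper_force: 40.0
```

>>> apply_moves:
  series:
    - [[0, 0, -15], [0, 0, 0]]
    - [[0, 0, -35], [0, 0, 0]]
    - [[0, 0, -41], [0, 0, 0]]
    - [[0, 0, -41], [0, 0, 0]]
    - [[0, 0, -41], [0, 0, 0]]
    - [[0, 0, -32], [0, 0, 0]]
    - [[-16, 11.5, 0], [0, 0, 0]]
    - [[-32.3, 23.3, 0], [0, 0, 0]]
    - [[-32.3, 23.3, 0], [0, 0, 0]]
    - [[-32.3, 23.3, 0], [0, 0, 0]]

```text
t: 19.63
tool_pos: [0.5341, 0.2568, 0.4014]
orientation: [2.901, 1.205, 0.001]
force: [0.7, -0.8, -1.0]
opening: 0.0356
gripper_force: 40.0
```

>>> apply_moves:
  series:
    - [[-32.3, 23.3, 0], [0, 0, 0]]
    - [[-32.3, 23.3, 0], [0, 0, 0]]
    - [[-32.3, 23.3, 0], [0, 0, 0]]
    - [[-32.3, 23.3, 0], [0, 0, 0]]
    - [[-32.3, 23.3, 0], [0, 0, 0]]
    - [[-32.3, 23.3, 0], [0, 0, 0]]
    - [[-32.3, 23.3, 0], [0, 0, 0]]
    - [[-32.3, 23.3, 0], [0, 0, 0]]
    - [[-32.3, 23.3, 0], [0, 0, 0]]
    - [[-32.3, 23.3, 0], [0, 0, 0]]
    - [[-32.3, 23.3, 0], [0, 0, 0]]
    - [[-17, 12.2, 0], [0, 0, 0]]

```text
t: 20.63
tool_pos: [0.4605, -0.1987, 0.4016]
orientation: [2.901, 1.199, -0.0]
force: [0.6, -1.1, -1.8]
opening: 0.0354
gripper_force: 40.0
```

>>> apply_moves:
  series:
    - [[0, 0, 15], [0, 0, 0]]
    - [[0, 0, 35], [0, 0, 0]]
    - [[0, 0, 35], [0, 0, 0]]
    - [[0, 0, 15], [0, 0, 0]]
    - [[0, 0, 0], [0, 0, 0]]
    - [[0, 0, 0], [0, 0, 0]]

```text
t: 21.13
tool_pos: [0.4615, -0.1951, 0.3006]
orientation: [-2.901, -1.203, 0.001]
force: [0.8, -0.4, -0.8]
opening: 0.035
gripper_force: 40.0
```

```bash
python3 snap.py w10; python3 - <<'E'
from fit import *
c,s,d,p=pickle.load(open('pics/w10.pkl','rb'));W=world(c,d)
u=s['tool_pos'];z=u[2]-.195
print(z,'boss',fit(W,u[:2],z+.014,z+.021,.028),'fl',fit(W,u[:2],z+.003,z+.009,.038))
print('spacer',fit(W,(.461,-.195),.058,.066,.04))
E
```

```text
21.1333 [ 0.4615 -0.1951  0.3006] [-2.901e+00 -1.203e+00  1.000e-03] 0.004
0.10555816531071388 boss (3270, 467.2, -189.3, 26.7, array([ 464.8, -191.9]), array([39.9, 40.3])) fl (7356, 461.2, -195.6, 33.1, array([ 462.5, -194.5]), array([61.3, 61.3]))
spacer (2652, 462.4, -195.7, 30.0, array([ 463.5, -194.2]), array([55.8, 55.5]))
```

>>> apply_moves:
  series:
    - [[0, 0, 15], [0, 0, 0]]
    - [[0, 0, 12], [0, 0, 0]]
    - [[0, 0, 8], [0, 0, 0]]
    - [[0, 0, 5], [0, 0, 0]]
    - [[0, 0, 2], [0, 0, 0]]
    - [[0, 0, 0], [0, 0, 0]]
    - [[0, 0, 0], [0, 0, 0]]

```text
t: 21.77
tool_pos: [0.462, -0.1953, 0.2587]
orientation: [2.902, 1.203, 0.0]
force: [-0.5, 0.0, -1.2]
opening: 0.0353
gripper_force: 40.0
```

>>> apply_moves:
  series:
    - [[0, 0, 1], [0, 0, 0]]
    - [[0, 0, 0.5], [0, 0, 0]]
    - [[0, 0, 0], [0, 0, 0]]

```text
t: 22.02
tool_pos: [0.462, -0.1954, 0.2573]
orientation: [2.901, 1.203, 0.001]
force: [0.4, -0.4, -0.6]
opening: 0.0349
gripper_force: 40.0
```

>>> apply_moves:
  series:
    - [[0, 0, 0.7], [0, 0, 0]]
    - [[0, 0, 0.5], [0, 0, 0]]
    - [[0, 0, 0], [0, 0, 0]]

```text
t: 22.27
tool_pos: [0.4622, -0.1954, 0.2572]
orientation: [2.901, 1.203, 0.001]
force: [-4.3, 2.3, 11.1]
opening: 0.0351
gripper_force: 40.0
```

>>> apply_moves:
  series:
    - [[0, 0, -1], [0, 0, 0]]
    - [[0, 0, 0], [0, 0, 0]]
    - [[0, 0, 0], [0, 0, 0]]
    - [[0, 0, 0], [0, 0, 0]]
    - [[0, 0, -5], [0, 0, 0]]
    - [[0, 0, -20], [0, 0, 0]]
    - [[0, 0, -35], [0, 0, 0]]
    - [[0, 0, -40], [0, 0, 0]]
    - [[0, 0, -30], [0, 0, 0]]
    - [[0, 0, -10], [0, 0, 0]]
    - [[0, 0, 0], [0, 0, 0]]
    - [[0, 0, 0], [0, 0, 0]]
  claw: 1

```text
t: 23.27
tool_pos: [0.4618, -0.1952, 0.3964]
orientation: [2.902, 1.203, 0.001]
force: [-0.9, -1.0, -0.4]
opening: 0.0927
gripper_force: 0.0
```

```bash
python3 snap.py w11; python3 - <<'E'
from fit import *
c,s,d,p=pickle.load(open('pics/w11.pkl','rb'));W=world(c,d)
print('rim',fit(W,(.461,-.195),.022,.03,.06));print('fl',fit(W,(.461,-.195),.064,.072,.04));print('boss',fit(W,(.461,-.195),.076,.084,.026))
q=W[(W[...,2]>.105)&(W[...,2]<.13)&(np.hypot(W[...,0]-.4,W[...,1]+.285)<.03)];print('pin',len(q),q.mean(0),q[q[:,2]>.121].mean(0))
q=W[(np.hypot(W[...,0]-.461,W[...,1]+.285)<.01)];print('pivot z',np.percentile(q[:,2],[50,90,99]))
print(s['tool_pos'])
E
```

```text
23.2667 [ 0.4618 -0.1952  0.3964] [2.902e+00 1.203e+00 1.000e-03] 0.045
rim (4676, 461.4, -196.8, 49.9, array([ 461.8, -196.5]), array([95.1, 95.2]))
fl (3771, 462.4, -195.9, 32.8, array([ 462.7, -195.9]), array([61.9, 61.7]))
boss (1230, 462.3, -196.2, 18.0, array([ 462.8, -195.9]), array([33.6, 33.7]))
pin 237 [ 0.40383909 -0.28157457  0.11331352] [ 0.40525343 -0.28152372  0.12160911]
pivot z [0.08886483 0.09560143 0.09646359]
[ 0.46182016 -0.19524027  0.39643063]
```

View pics/w11.png

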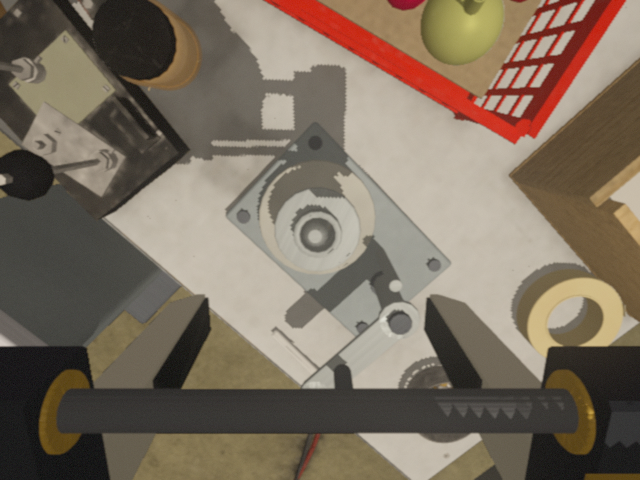

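The picture shows the full stack concentric on the spindle at (317,235), keeper still swung away, pin near (343,375). Next I'll close the fingers and go behind the pin.

>>> apply_moves:
  series:
    - [[-20, 3, 0], [0, 0, 0]]
    - [[-35, 5, 0], [0, 0, 0]]
    - [[-35, 5, 0], [0, 0, 0]]
    - [[-30, 4.5, 0], [0, 0, 0]]
    - [[-19, 3, 0], [0, 0, 0]]
    - [[0, 0, 0], [0, 0, 0]]
    - [[0, 0, 20], [0, 0, 0]]
    - [[0, 0, 30], [0, 0, 0]]
    - [[0, 0, 20], [0, 0, 0]]
    - [[0, 0, 0], [0, 0, 0]]
    - [[0, 0, 0], [0, 0, 0]]
    - [[0, 0, 0], [0, 0, 0]]
  claw: 0

```text
t: 24.32
tool_pos: [0.3784, -0.3078, 0.3269]
orientation: [-2.901, -1.204, 0.0]
force: [-0.3, 0.5, 0.8]
opening: 0.0175
gripper_force: 0.0
```

>>> apply_moves:
  series:
    - [[0, 0, 0], [0, 0, 0]]
    - [[0, 0, 15], [0, 0, 0]]
    - [[0, 0, 15], [0, 0, 0]]
    - [[0, 0, 10], [0, 0, 0]]
    - [[0, 0, 0], [0, 0, 0]]
    - [[0, 0, 0], [0, 0, 0]]

```text
t: 24.82
tool_pos: [0.3782, -0.3081, 0.287]
orientation: [-2.902, -1.203, 0.0]
force: [0.6, -0.0, 0.5]
opening: 0.0005
gripper_force: 0.0
```

>>> apply_moves:
  series:
    - [[8, 0, 0], [0, 0, 0]]
    - [[8, 0, 0], [0, 0, 0]]
    - [[8, -6.8, 0], [0, 0, 0]]
    - [[8, -4.7, 0], [0, 0, 0]]
    - [[8, -3.2, 0], [0, 0, 0]]
    - [[8, -2, 0], [0, 0, 0]]
    - [[8, -0.9, 0], [0, 0, 0]]
    - [[8, 0.3, 0], [0, 0, 0]]

```text
t: 25.48
tool_pos: [0.4117, -0.2498, 0.2869]
orientation: [2.902, 1.203, 0.0]
force: [-2.4, 0.1, 0.2]
opening: 0.0004
gripper_force: 0.9
```

>>> apply_moves:
  series:
    - [[8, 1.3, 0], [0, 0, 0]]
    - [[8, 2.4, 0], [0, 0, 0]]
    - [[8, 3.8, 0], [0, 0, 0]]
    - [[6, 4, 0], [0, 0, 0]]
    - [[0, 0, 0], [0, 0, 0]]

```text
t: 25.9
tool_pos: [0.442, -0.2373, 0.2869]
orientation: [2.901, 1.204, 0.002]
force: [2.0, -0.2, -0.4]
opening: 0.0001
gripper_force: 0.0
```

>>> apply_moves:
  series:
    - [[1.5, 1.5, 0], [0, 0, 0]]
    - [[1.5, 1.5, 0], [0, 0, 0]]
    - [[1.4, 1.4, 0], [0, 0, 0]]
    - [[0, 0, 0], [0, 0, 0]]
    - [[0, 0, 0], [0, 0, 0]]

```text
t: 26.32
tool_pos: [0.4467, -0.2376, 0.2867]
orientation: [2.902, 1.203, 0.0]
force: [-0.7, -0.3, 0.6]
opening: 0.0003
gripper_force: 0.0
```

>>> apply_moves:
  series:
    - [[1, 1, 0], [0, 0, 0]]
    - [[0, 0, 0], [0, 0, 0]]
    - [[0, 0, 0], [0, 0, 0]]

```text
t: 26.57
tool_pos: [0.448, -0.2375, 0.2867]
orientation: [2.902, 1.203, 0.0]
force: [-0.9, 0.2, -0.7]
opening: 0.0006
gripper_force: 0.3
```

>>> apply_moves:
  series:
    - [[1, 1, 0], [0, 0, 0]]
    - [[0.7, 0.7, 0], [0, 0, 0]]
    - [[0, 0, 0], [0, 0, 0]]
    - [[0, 0, 0], [0, 0, 0]]

```text
t: 26.9
tool_pos: [0.4501, -0.2376, 0.2865]
orientation: [-2.902, -1.203, 0.002]
force: [-4.2, -0.9, 1.7]
opening: 0.0005
gripper_force: 2.1
```

```bash
python3 snap.py w12; python3 - <<'E'
from plant import robot
import cv2,numpy as np
p,d=robot.read_camera('side')
a=cv2.resize(p[270:370,240:340],(600,600),interpolation=2)
cv2.imwrite('pics/s12.png',a)
E
```

```text
26.9 [ 0.4501 -0.2376  0.2865] [-2.902e+00 -1.203e+00  2.000e-03] 0.002
```

View pics/w12.png

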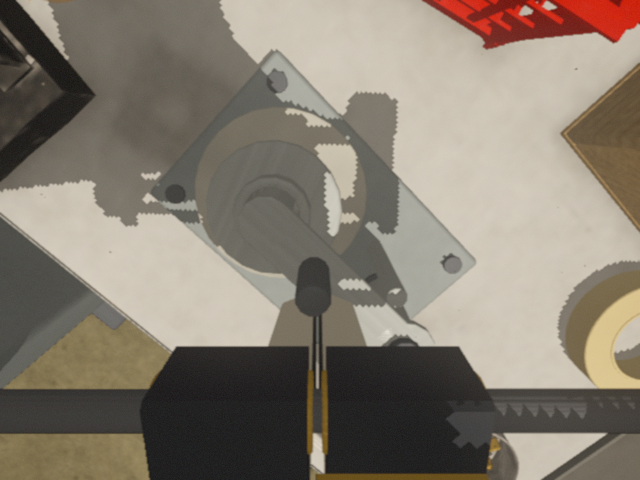

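The keeper lies over the stack and the pin touches the fingers at (313,290). Force is rising, so I'll push a little more to confirm the stop.

>>> apply_moves:
  series:
    - [[0.7, 0.7, 0], [0, 0, 0]]
    - [[0, 0, 0], [0, 0, 0]]
    - [[0, 0, 0], [0, 0, 0]]

```text
t: 27.25
tool_pos: [0.4506, -0.2377, 0.2864]
orientation: [-2.901, -1.203, 0.004]
force: [-8.6, -2.3, 3.4]
opening: 0.0003
gripper_force: 3.7
```

>>> apply_moves:
  series:
    - [[0.7, 0.7, 0], [0, 0, 0]]
    - [[0, 0, 0], [0, 0, 0]]
    - [[0, 0, 0], [0, 0, 0]]

```text
t: 27.5
tool_pos: [0.4512, -0.2379, 0.2863]
orientation: [-2.901, -1.202, 0.007]
force: [-12.2, -2.0, 5.3]
opening: 0.0008
gripper_force: 5.2
```

>>> apply_moves:
  series:
    - [[-3, -3, 0], [0, 0, 0]]
    - [[-10, -10, 0], [0, 0, 0]]
    - [[-15, -15, 0], [0, 0, 0]]
    - [[0, 0, -20], [0, 0, 0]]
    - [[0, 0, -40], [0, 0, 0]]
    - [[0, 0, -40], [0, 0, 0]]
    - [[0, 0, -15], [0, 0, 0]]
    - [[0, 0, 0], [0, 0, 0]]
    - [[0, 0, 0], [0, 0, 0]]

```text
t: 28.25
tool_pos: [0.4132, -0.2376, 0.4029]
orientation: [2.899, 1.202, 0.003]
force: [0.0, 0.2, -0.7]
opening: 0.0009
gripper_force: 0.0
```

```bash
python3 snap.py w13; python3 - <<'E'
from fit import *
c,s,d,p=pickle.load(open('pics/w13.pkl','rb'));W=world(c,d)
N=np.hypot(W[...,0]-.461,W[...,1]+.24)
q=W[(W[...,2]>.085)&(W[...,2]<.092)&(N<.09)][:,:2]*1000
r=cv2.minAreaRect(q.astype(np.float32));print('keeper',len(q),r);l=cv2.fitLine(q.astype(np.float32),cv2.DIST_L2,0,.01,.01).ravel();print('dir',l[:2],'angle',np.degrees(np.arctan2(-l[0]*np.sign(l[1]),abs(l[1]))))
q=W[(W[...,2]>.118)&(W[...,2]<.13)&(N<.05)];print('pin',len(q),q.mean(0))
print('rim',fit(W,(.461,-.195),.022,.03,.06));print('fl',fit(W,(.461,-.195),.064,.072,.04))
E
```

```text
28.25 [ 0.4132 -0.2376  0.4029] [2.899 1.202 0.003] 0.052
keeper 4736 ((464.6903991699219, -242.93270874023438), (117.60050201416016, 36.84043502807617), 87.80367279052734)
dir [ 0.01544743 -0.9998807 ] angle 0.88510793
pin 395 [ 0.46012807 -0.22513393  0.12451986]
rim (4724, 461.2, -197.0, 50.0, array([ 461.4, -194.8]), array([95.4, 91.6]))
fl (3715, 462.1, -196.1, 32.9, array([ 462.3, -194. ]), array([62.3, 57.8]))
```

View pics/w13.png

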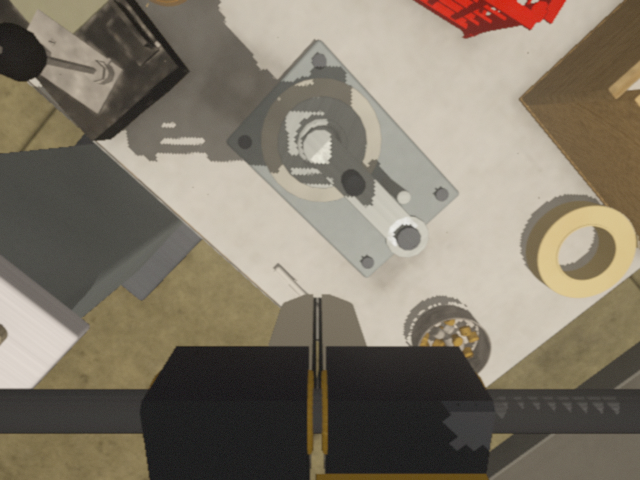

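The keeper is home: arm along the stand's +y over the spindle at (320,145), pin at (353,182), which is within 1 mm of its home position. The stack is undisturbed and the gripper is clear, so I'm handing in.

```bash
python3 -c "
from plant import robot
print(robot.close_job())"
```

```text
the job is handed in; nothing more can be done
None
```

I stacked the wheel, spacer and cap washer on the spindle in order, pushed the keeper home against its stop, never touched the bystanders, and handed the job in at about 28 s; the hand-in returned no verdict.

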